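Check a small wheel's tyre pressure with a stick gauge

TASK

Check the pressure of the tyre lying on the bench: take the stick gauge out of its wooden holder, push its chuck squarely onto the tyre's valve until it is fully home and the rod has been blown out, but do not force it or shove the wheel about. Then stand the gauge back in the holder's pocket with the rod still out so the reading can be seen, let go of it, and leave the other things on the bench alone.

Things in the scene. Friction and masses are not known exactly. Their poses are not given: they have to be found in the camera images.
- gauge_grip (a point): Stick tyre gauge, 85 g, standing upright in its holder, chuck down. This point: centre of its head, a plain steel block 24 mm (x) by 18 mm (y) by 44 mm (z), 42 mm above the chuck's mouth. z up; x points along its level steel tube (12 mm thick, axis 10 mm below this point, tip 114 mm out), from whose tip the white rod comes. Grip the head across y, clear of tube and rod.
- gauge: The same gauge; origin at the middle of the chuck's mouth, its lowest point. The rubber chuck is round, 18 mm across (20 at the mouth), 11 mm high, with a socket 10 mm across (13 at the mouth) and 11 mm deep. A sprung pin in it ends 6.5 mm inside the mouth and yields 4.5 mm (1 N, then 1.5 N per mm) until the seal at the bottom meets the valve's rim: fully home, it feels hard there.
- rod (a joint): How far the white rod stands out of the tube, in m: 0 in, 0.05 at most. It moves out as the gauge is pressed onto the valve, up to the tyre's unknown pressure (22 to 40 mm with the gauge fully home), and stays out by light friction when the gauge comes off; a touch on its end pushes it back in.
- wheel: Loose trolley wheel lying flat: black pneumatic tyre 200 mm across, 50 mm thick, grey rim, 1 kg. Origin at the middle of its underside; z up; x towards the valve. The hub in the middle is 32 mm across and 43 mm high; the rim's dish round it lies 26 mm above the bench.
- valve_nominal (a point): Where the valve's tip ought to be (moves with the wheel): 34 mm from its axis along x, 70 mm above its underside. The upright brass stem, 8 mm thick, tip chamfered, is loose in its rim hole: its true tip is up to 4 mm off in x and in y and up to 7 mm higher or lower. It gives sideways under 3 N but does not sink. 8 to 15 N on the gauge seats it; over 30 N is forcing it.
- valve_pin (a joint): How far the pin in the middle of the valve's tip (flush with its rim) is pushed in, in m: 0 valve shut; 0.001 to 0.003 with the gauge fully home, so that the valve is open and the reading true; 0.005 at most. The tyre's pressure holds it up with 4 to 7 N.
- holder_pocket (a point): Middle of the mouth of the round pocket in the top of the holder, a wooden block 90 mm (x) by 66 mm (y) by 38 mm high, fixed to the bench. The pocket is 23 mm across with a chamfered rim, upright, 16 mm deep. The gauge's chuck stands on its floor, the head's centre then 26 mm above this point, and its tube lies on a small rest, 10 mm high and 30 mm wide, 38 mm from the pocket along x.
- tumbler: Drinking glass, 68 mm across, 100 mm high; origin at the centre of its underside. Leave it alone.
- toy_chair: Small wooden toy chair, 46 mm wide, 90 mm high; origin at the centre of its underside. Leave it alone.
- patch_tin: Flat round tin, 64 mm across, 36 mm high; origin at the centre of its underside. Leave it alone.
Things that resemble listed ones, but are neither listed nor needed, are in the scene too. Leave any red look-alike of the part that bears holder_pocket alone.

How it is judged:
By the outcome, as a careful person would: the job done as asked, in the order asked, and still so for the second after the job is handed in, with the robot touching nothing.
It also fails if it takes over 67 s, if anything falls off the work surface, if the arm or the gripper's body presses on something with over 40 N, if the wrist force passes 120 N, or if a joint passes its speed limit or range.

ROBOT

A 6-joint arm with a two-finger parallel gripper is mounted at the origin on the work surface. World frame = base frame: x ahead of the robot, y to its left, z up, the work surface at z = 0. Lengths are in mm, angles in rad, forces in N, time in s.
With the tool pointing down it reaches from about 350 to 950 mm from the base axis. Payload 17.4 kg.
Tool frame: the origin (TCP) lies midway between the tips of the shut fingers; the grasp point (between the pads) lies tcp_to_grasp behind it (tcp_to_grasp is the distance from the TCP to the grasp point, in mm); x points along the fingers, y is the direction in which the jaws open and shut, and the axes are right-handed (so a half turn about x gives the same grasp; the last joint's range is limited). The gripper opens to 93 mm and grips with 3 to 60 N. Pads are 15 mm wide; open, the fingers measure 128 mm over their backs; the gripper's body (75 mm by 188 mm) begins 65 mm behind the grasp point.
Start: joints at [-0.038, 0.116, 1.442, -0, 1.584, -0.038], TCP at [675.005, -0.009, 218.646] pointing down, gripper open.
Joint ranges: [-2.83, 2.83], [-0.83, 2.19], [0.07, 2.5], [-1.14, 4.28], [0.01, 3], [-2.97, 2.97]. Speed limits (rad/s): [1.89, 1.89, 2.22, 3.14, 3.14, 3.14].

INTERFACE

Orientations are given as a unit quaternion [w, x, y, z].
In Python, from rig import * gives the robot as it stands. The module is installed in compiled form; this text tells all that it offers.
- The arm moves only by the tool carry_out, never from a script. Its arguments are lists of equal length, an entry for each row: "claw": the finger opening in cm, from 0 to 9.3; "offset": the shift along the tool's x, y, z in cm, a list of three; "roll": the turn about the tool's x in rad. In form: {"claw": [claw, ...], "offset": [[dx, dy, dz], ...], "roll": [roll, ...]}. A call has 1 to 20 rows; each row shifts and turns the commanded pose from where the row before left it, along the tool's axes as they then stand; what a row does not reach is not made up. A row lasts 1/8 s, in which the tool goes at most 62.5 mm and 10.7 degrees, less where a joint would pass 70% of its speed; a pose out of reach is approached as far as the arm can. A call with a gripper value outside its range is refused whole. The fingers move at their own pace and stop on an object; "grip_force" is the grip in N (left out, the last holds). Time passes only in rows, so rows that do not move let the fingers close. It gives the time, the measured TCP pose, the force and the opening at its end, in the units of the state.
- get_obs(): the state, without advancing time (a new reading comes with each control period).
- read_camera(name): name is "scene" or "side" or "wrist"; returns the picture (400x640x3 uint8, red, green, blue); there is no depth.
- camera_params(name): a dict with "K" (3x3 intrinsics, pixels), "view" (4x4, takes a point from world to camera coordinates). Camera axes: x right, y down, z forward; pixel columns grow to the right and rows downward; lengths in mm; the calibration is good to about 2 mm. A picture is of the moment at which its call begins: read the wrist's pose just before it. camera_params takes no time and is no camera call; for the wrist camera it gives the pose at the moment of the call.
- close_job(): hands the job in, once; it reports no verdict.
Trained networks look in the newest picture that a camera, given by its name, has taken for a name from the list of things; names that differ only in an ending like _2 or _b are one class to them, and where a whole thing is asked for, a point or a joint stands for the part that bears it (a point fixed in the world has none). Each returns a list of dicts, best first, with "p" (0 to 1); they miss things now and then, are a little off and sometimes report something else, mostly with a low value. They report only what shows in the picture. A call takes as long as a camera call. They do not tell look-alikes from the thing itself.
- boxes_of(camera, name): "point" ([x, y, z] in mm, in the coordinates of the camera as it stood for that picture, good to about 4 mm: the middle of the surface that is visible of it).
- silhouettes(camera, name): "mask" (400x640 bool, what is visible of it).
The state is a dict: "time": time; "q": joint angles; "joint_velocities": joint speeds; "tau": joint torques, N m; "tcp_pos": TCP position; "eef_rot": TCP orientation; "force": force on the tool from outside, world axes, zero at the start; "torque": the same for the moment, N m; "finger_gap": opening from 0.0 (shut) to 1.0 (fully open).
Only numpy, scipy, OpenCV 4.12 (cv2) and the standard library are available. Lean on these libraries where they do the work, as an engineer would, in place of code of your own. Each camera call takes 0.05 s, during which the arm holds its last target.

## Working session

There is one attempt and no reset: what is moved stays moved. The work goes in short steps, Python scripts to look and compute and a tool call to move; the robot and the scene stay as the last step left them, time stands still between calls to the robot, and variables do not carry over. Pictures are saved under pics/ and viewed, and the job is handed in when it is done.

Besides the shell and the picture viewer there is one more tool, called after ">>>" as a command line: name --pt "numbers of a row" for each row, then --argument value for the rest. carry_out: Moves the arm, as the interface text tells. Its arguments: {"type":"object","properties":{"claw":{"type":"array","items":{"type":"number"}},"offset":{"type":"array","items":{"type":"array","items":{"type":"number"}}},"roll":{"type":"array","items":{"type":"number"}},"grip_force":{"type":"number"}},"required":["claw","offset","roll"]}

```bash
mkdir -p pics; cat > h.py <<'E'
from rig import *
import numpy as np, cv2
def snap(n,f):
    im=read_camera(n); cv2.imwrite('pics/'+f,im[:,:,::-1]); return im
def w(n,p,P=None):
    V=(P or camera_params(n))['view']; V=np.array(V)
    return np.linalg.inv(V)@np.append(p,1)
E
python3 - <<'E'
from h import *
print(get_obs())
a=snap('scene','s1.png');b=snap('side','d1.png');c=snap('wrist','w1.png')
for n in ['scene','side','wrist']:
    print(n,np.round(camera_params(n)['K'],1).tolist(),np.round(camera_params(n)['view'],3).tolist())
E
```

```text
{'time': 0.0, 'q': array([-3.77660416e-02,  1.16516553e-01,  1.44231805e+00,  9.34595362e-06,
        1.58399552e+00, -3.78195257e-02]), 'joint_velocities': array([ 1.78886957e-04,  1.69689523e-03,  1.68892267e-04,  2.03874239e-05,
       -3.28118725e-05, -1.17567378e-03]), 'tau': array([-2.39607485e-03, -7.21266031e+01, -6.22611737e+01,  7.77577632e-02,
        2.38535833e-02, -2.17692599e-05]), 'tcp_pos': array([6.74778775e+02, 2.51775945e-02, 2.17851796e+02]), 'eef_rot': array([ 0.49969022,  0.49969147,  0.50033639, -0.50028154]), 'force': array([-0.14422516, -0.04539937, -0.3784948 ]), 'torque': array([ 0.02579855, -0.0038297 ,  0.01766334]), 'finger_gap': 0.9974753601530323}
scene [[509.3, 0.0, 314.6], [0.0, 509.3, 202.1], [0.0, 0.0, 1.0]] [[-0.603, 0.798, 0.01, 318.203], [0.585, 0.451, -0.675, -305.936], [-0.543, -0.401, -0.738, 1421.215], [0.0, 0.0, 0.0, 1.0]]
side [[412.2, 0.0, 318.8], [0.0, 412.2, 204.7], [0.0, 0.0, 1.0]] [[-0.726, -0.688, 0.006, 414.636], [-0.506, 0.527, -0.683, 296.001], [0.467, -0.499, -0.73, 596.099], [0.0, 0.0, 0.0, 1.0]]
wrist [[331.4, 0.0, 315.5], [0.0, 331.4, 193.8], [0.0, 0.0, 1.0]] [[1.0, -0.0, -0.002, -674.67], [0.0, -0.971, 0.238, -28.256], [-0.002, -0.238, -0.971, 390.931], [0.0, 0.0, 0.0, 1.0]]
```

View pics/s1.png

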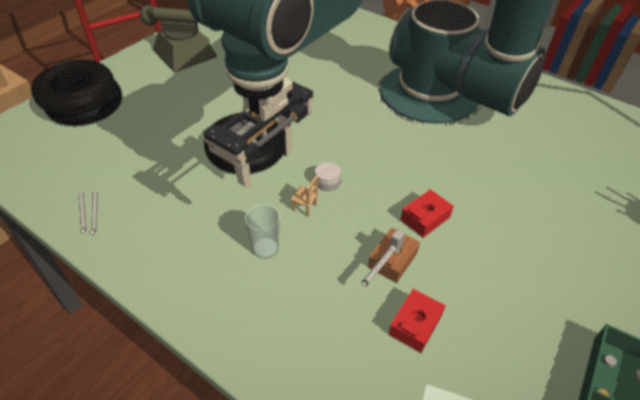

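View pics/d1.png

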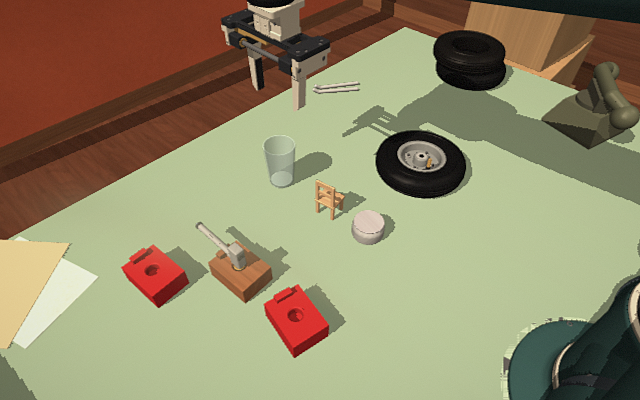

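View pics/w1.png

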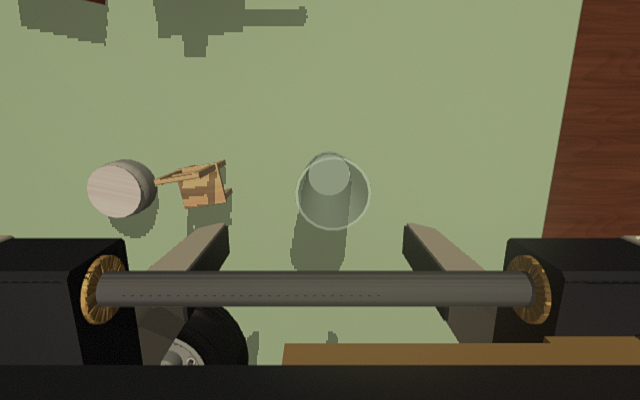

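```bash
python3 - <<'E'
from h import *
for n in ['scene','side']:
  read_camera(n)
  for o in ['gauge','wheel','valve_nominal','gauge_grip','tumbler','toy_chair','patch_tin']:
    for d in boxes_of(n,o)[:3]:
        print(n,o,round(d['p'],2),np.round(w(n,d['point'])[:3],1))
E
```

```text
scene gauge 0.55 [585.4 222.7  57.2]
scene wheel 0.84 [ 507.9 -199.9   42.2]
scene valve_nominal 0.73 [ 506.8 -200.4   40.8]
scene gauge_grip 0.68 [581.6 225.9  56.8]
scene tumbler 0.83 [695.7  -0.8  65.6]
scene toy_chair 0.96 [562.    4.3  37.1]
scene patch_tin 0.96 [463.1  -6.1  40.2]
side gauge 0.66 [563.8 224.2  64.2]
side wheel 0.64 [ 475.2 -226.4   48. ]
side valve_nominal 0.59 [ 482.3 -221.2   46.4]
side gauge_grip 0.88 [563.6 224.5  62.5]
side gauge_grip 0.54 [539.6 228.4  42.1]
side gauge_grip 0.51 [ 478.6 -221.1   45.9]
side tumbler 0.83 [679.5   2.6  73.9]
side toy_chair 0.6 [547.    6.   42.7]
side patch_tin 0.81 [452.   -8.3  37. ]
```

>>> carry_out --claw '[9.3,9.3,9.3,9.3,9.3,9.3,9.3,9.3,9.3,9.3,9.3,9.3,9.3,9.3,9.3,9.3]' --pt "0 -1.8 -3.7" --pt "0 -1.8 -3.7" --pt "0 -1.8 -3.7" --pt "0 -1.8 -3.7" --pt "0 -1.8 -3.7" --pt "0 -1.8 -3.7" --pt "0 0 0" --pt "0 0 0" --pt "0 0 0" --pt "0 0 0" --pt "0 0 0" --pt "0 0 0" --pt "0 0 0" --pt "0 0 0" --pt "0 0 0" --pt "0 0 0" --roll '[0,0,0,0,0,0,-0.175,-0.175,-0.175,-0.175,-0.175,-0.175,-0.175,-0.175,-0.175,0]'

```text
time: 2.95
tcp_pos: [567.0, 222.0, 218.7]
eef_rot: [0.707, -0.001, 0.707, 0.001]
force: [0.3, -0.8, -0.2]
finger_gap: 1.005
```

```bash
python3 - <<'E'
from h import *
import rig; print([x for x in dir(rig) if not x.startswith('_')])
try: print(tcp_to_grasp)
except Exception as e: print(e)
o=get_obs(); print(o['time'],o['tcp_pos'],o['eef_rot'],o['q'])
c=snap('wrist','w2.png')
P=camera_params('wrist')
for nm in ['gauge_grip','rod','gauge']:
  for d in boxes_of('wrist',nm)[:3]: print(nm,round(d['p'],2),np.round(w('wrist',d['point'],P)[:3],1))
m=silhouettes('wrist','gauge')
for d in m[:2]: 
    ys,xs=np.where(d['mask']); print(d['p'],len(xs),xs.min(),xs.max(),ys.min(),ys.max())
snap('side','d2.png')
E
```

```text
['IKError', 'boxes_of', 'camera_params', 'close_job', 'get_obs', 'read_camera', 'silhouettes', 'tcp_to_grasp']
18.8
2.95 [566.99480773 221.98301032 218.67914083] [ 0.70711575 -0.00113635  0.70709598  0.00114163] [ 3.31274292e-01 -2.74479354e-02  1.58968972e+00 -1.99286744e-06
  1.57932200e+00 -1.24274360e+00]
gauge_grip 0.71 [587.  221.1  58.9]
gauge 0.94 [589.3 220.6  61.4]
0.96 1602 303 322 154 269
```

View pics/w2.png

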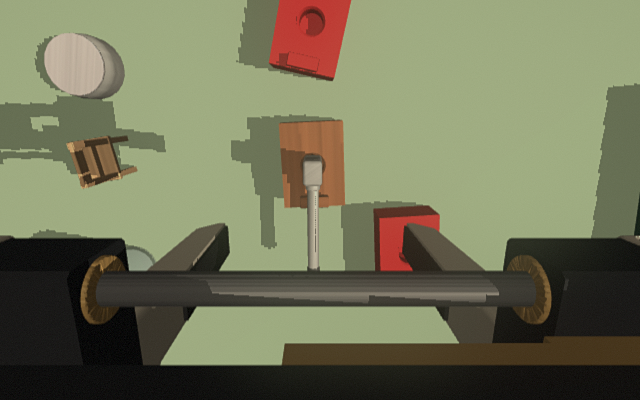

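View pics/d2.png

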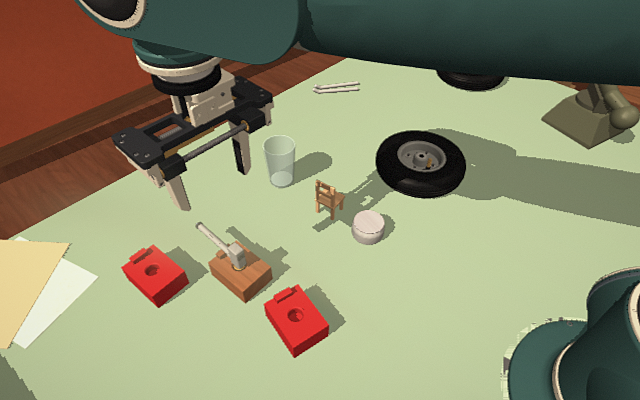

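```bash
cat >> h.py <<'E'
def back(P,u,v,z):
    K=np.array(P['K']);V=np.array(P['view']);R=V[:3,:3];C=-R.T@V[:3,3]
    d=R.T@np.linalg.solve(K,np.array([u,v,1.])); return C+d*(z-C[2])/d[2]
def proj(P,p):
    K=np.array(P['K']);V=np.array(P['view']);q=K@(V[:3,:3]@np.array(p)+V[:3,3]); return q[:2]/q[2]
E
python3 - <<'E'
from h import *
im=cv2.imread('pics/w2.png')
cv2.imwrite('pics/w2z.png',cv2.resize(im[110:280,255:375],None,fx=3.5,fy=3.5,interpolation=cv2.INTER_NEAREST)[:600])
P=camera_params('wrist')
read_camera('wrist');m=silhouettes('wrist','gauge')[0]['mask']
for v in range(154,270,4):
    xs=np.where(m[v])[0]
    if len(xs): print(v,xs.min(),xs.max(),np.round(back(P,(xs.min()+xs.max())/2,v,60)[:2],1),np.round(back(P,(xs.min()+xs.max())/2,v,86)[:2],1))
im=cv2.imread('pics/d2.png')
cv2.imwrite('pics/d2z.png',cv2.resize(im[205:310,180:300],None,fx=5,fy=5,interpolation=cv2.INTER_NEAREST))
E
```

```text
158 304 320 [545.2 218.4] [541.7 218.6]
162 303 321 [549.1 218.4] [545.3 218.6]
166 303 321 [553.1 218.4] [549.  218.6]
170 303 321 [557.1 218.4] [552.7 218.6]
174 303 321 [561.1 218.4] [556.4 218.6]
178 303 321 [565.2 218.4] [560.1 218.6]
182 304 321 [569.3 218.9] [563.9 219.1]
186 306 319 [573.4 218.9] [567.7 219.1]
190 307 318 [577.5 218.9] [571.5 219.1]
194 307 318 [581.7 218.9] [575.3 219.1]
198 307 317 [585.9 218.4] [579.1 218.6]
202 307 317 [590.1 218.4] [583.  218.6]
206 307 317 [594.3 218.4] [586.9 218.6]
210 307 317 [598.5 218.4] [590.8 218.6]
214 307 317 [602.8 218.4] [594.7 218.6]
218 307 318 [607.1 218.9] [598.7 219.1]
222 308 318 [611.5 219.4] [602.7 219.6]
226 309 318 [615.8 219.9] [606.7 220. ]
230 309 317 [620.2 219.4] [610.7 219.6]
234 309 317 [624.6 219.4] [614.8 219.6]
238 309 317 [629.  219.4] [618.9 219.6]
242 308 317 [633.5 218.9] [623.  219.1]
246 308 316 [638.  218.3] [627.1 218.6]
250 308 317 [642.5 218.9] [631.3 219.1]
254 308 317 [647.1 218.9] [635.5 219.1]
258 308 318 [651.6 219.4] [639.7 219.6]
262 308 318 [656.2 219.4] [643.9 219.6]
266 308 318 [660.9 219.4] [648.2 219.6]
```

View pics/w2z.png

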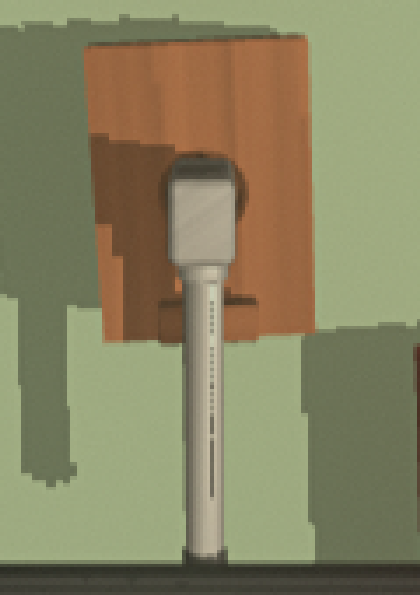

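View pics/d2z.png

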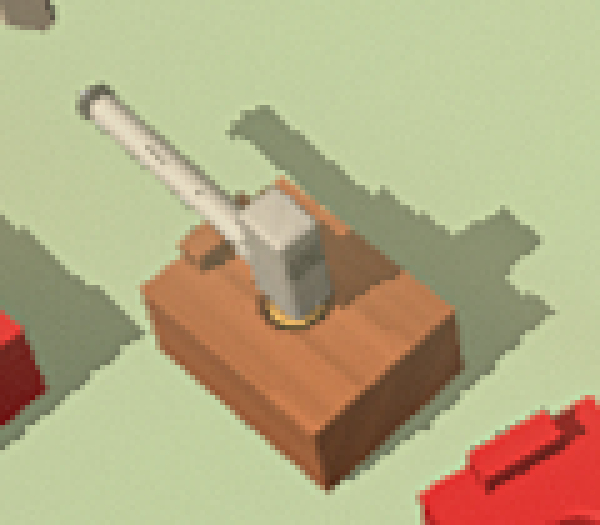

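```bash
python3 - <<'E'
from h import *
P=camera_params('side'); print(back(P,236.4,249,86), back(P,180+57,205+50,80))
print(proj(P,[556,219,86]))
# top face centre using scene
P=camera_params('scene'); snap('scene','s2.png'); print(proj(P,[556,219,86]))
im=cv2.imread('pics/s2.png'); cv2.imwrite('pics/s2z.png',cv2.resize(im[200:320,330:460],None,fx=4.5,fy=4.5,interpolation=cv2.INTER_NEAREST))
E
```

```text
[552.41310364 219.01702637  86.        ] [546.152146   223.84535089  80.        ]
[235.04049928 247.79183103]
[398.009417   233.52502752]
```

View pics/s2z.png

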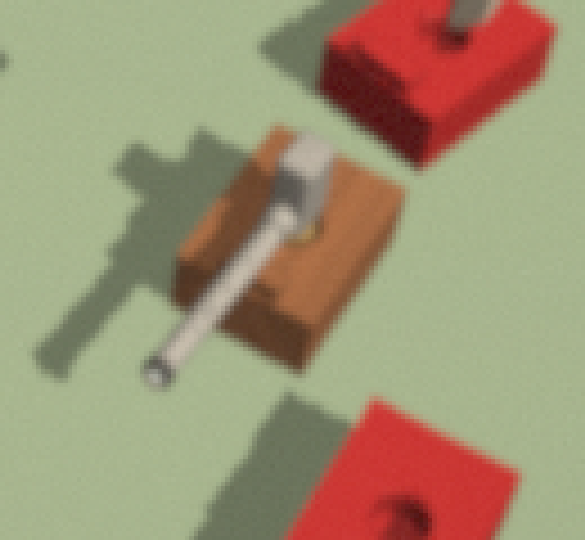

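>>> carry_out --claw '[5,5,5,5,5,5]' --pt "0 -0.3 -1.2" --pt "3 0 0" --pt "3 0 0" --pt "3 0 0" --pt "1 0 0" --pt "0 0 0" --roll '[0,0,0,0,0,0]'

```text
time: 4.15
tcp_pos: [554.7, 218.9, 118.8]
eef_rot: [0.707, -0.002, 0.707, 0.001]
force: [0.0, -0.5, 0.6]
finger_gap: 0.538
```

```bash
python3 - <<'E'
from h import *
o=get_obs(); print(o['tcp_pos'],o['force'])
P=camera_params('wrist');snap('wrist','w3.png');snap('side','d3.png')
im=cv2.imread('pics/d3.png'); cv2.imwrite('pics/d3z.png',cv2.resize(im[130:310,130:310],None,fx=3.3,fy=3.3))
E
```

```text
[554.71535056 218.89197486 118.84293266] [ 0.02040556 -0.52678325  0.61206334]
```

View pics/w3.png

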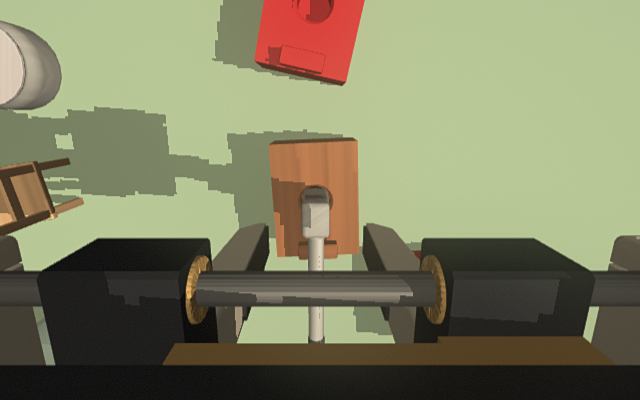

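View pics/d3z.png

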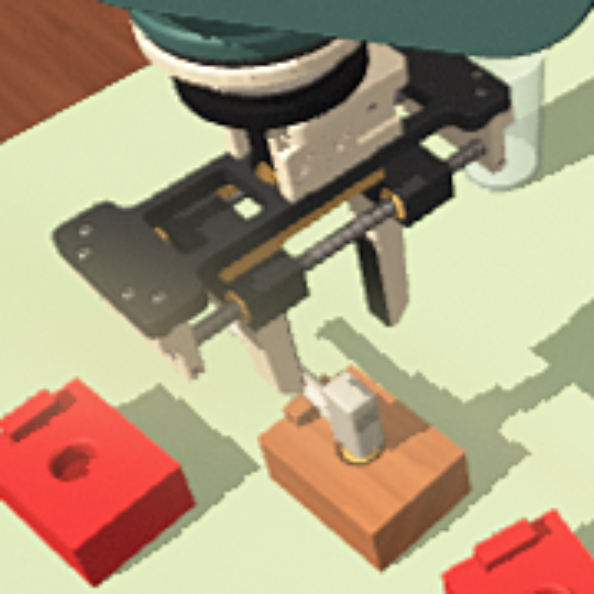

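```bash
python3 - <<'E'
from h import *
im=cv2.imread('pics/w3.png'); cv2.imwrite('pics/w3z.png',cv2.resize(im[130:350,250:390],None,fx=2.7,fy=2.7,interpolation=cv2.INTER_NEAREST))
P=camera_params('wrist')
for v in (195,200,216,237,241): print(v,back(P,315,v,86))
E
```

```text
195 [540.13509166 218.54262626  86.        ]
200 [543.36733191 218.55365181  86.        ]
216 [553.87474551 218.58949381  86.        ]
237 [568.05779928 218.63787385  86.        ]
241 [570.81138778 218.64726666  86.        ]
```

View pics/w3z.png

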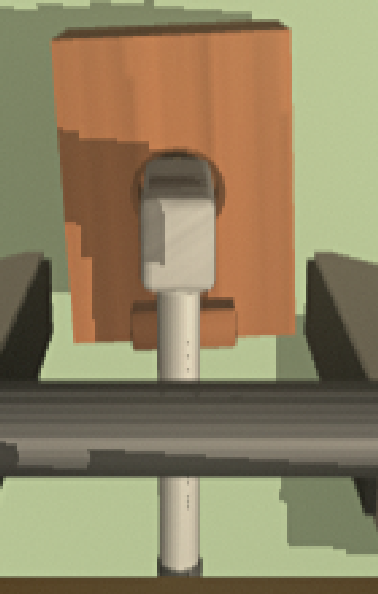

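>>> carry_out --claw '[5,5,5,5,5]' --pt "2 0 0.15" --pt "2 0 0" --pt "2 0 0" --pt "1 0 0" --pt "0 0 0" --roll '[0,0,0,0,0]'

```text
time: 4.88
tcp_pos: [556.2, 218.8, 47.7]
eef_rot: [0.707, -0.002, 0.708, 0.001]
force: [0.2, 0.4, 0.1]
finger_gap: 0.541
```

>>> carry_out --claw '[2.5,1.5,1.5,1.5,1.5,1.5,1.5,1.5]' --pt "0 0 0" --pt "0 0 0" --pt "0 0 0" --pt "0 0 0" --pt "0 0 0" --pt "0 0 0" --pt "0 0 0" --pt "0 0 0" --roll '[0,0,0,0,0,0,0,0]' --grip_force 40

```text
time: 5.88
tcp_pos: [556.6, 219.0, 48.9]
eef_rot: [0.707, -0.001, 0.707, 0.002]
force: [-0.8, 0.2, 4.0]
finger_gap: 0.192
```

```bash
python3 - <<'E'
from h import *
o=get_obs(); print(o['tcp_pos'],o['force'],o['finger_gap'])
snap('wrist','w4.png')
E
```

```text
[556.62895002 219.02714939  48.89476134] [-0.81981055  0.19948382  4.03747872] 0.1921608018667533
```

View pics/w4.png

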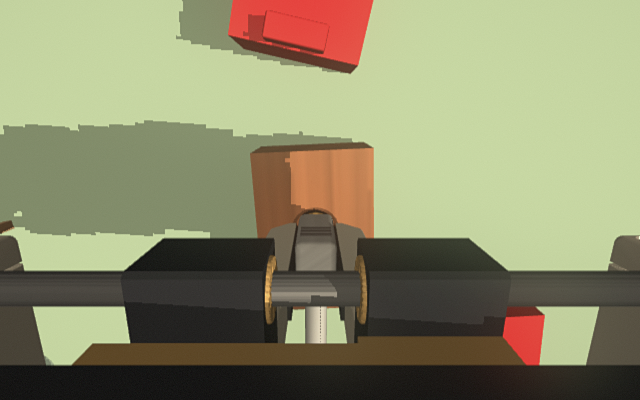

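>>> carry_out --claw '[1.5,1.5,1.5,1.5,1.5,1.5,1.5]' --pt "-1 0 0" --pt "-2 0 0" --pt "-3 0 0" --pt "-4 0 0" --pt "-4 0 0" --pt "-2 0 0" --pt "0 0 0" --roll '[0,0,0,0,0,0,0]'

```text
time: 6.8
tcp_pos: [556.8, 219.1, 209.9]
eef_rot: [0.708, -0.001, 0.706, 0.002]
force: [-0.2, -0.2, -1.8]
finger_gap: 0.191
```

```bash
python3 - <<'E'
from h import *
o=get_obs(); print(o['tcp_pos'],o['force'],o['finger_gap'])
snap('side','d5.png');snap('scene','s5.png')
im=cv2.imread('pics/d5.png'); cv2.imwrite('pics/d5z.png',cv2.resize(im[110:210,360:480],None,fx=6,fy=6,interpolation=cv2.INTER_CUBIC))
im=cv2.imread('pics/s5.png'); cv2.imwrite('pics/s5z.png',cv2.resize(im[100:300,200:460],None,fx=3,fy=3,interpolation=cv2.INTER_CUBIC))
E
```

```text
[556.84471396 219.07081597 209.94330162] [-0.24782445 -0.2174675  -1.75225278] 0.19080055431462378
```

View pics/d5z.png

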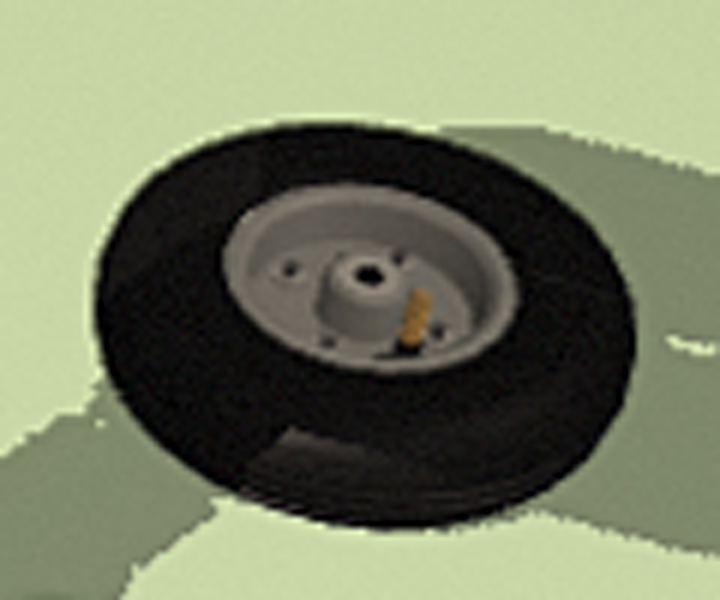

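View pics/d5.png

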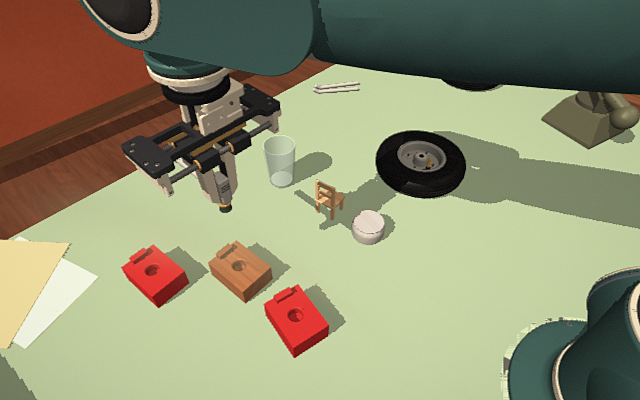

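View pics/s5z.png

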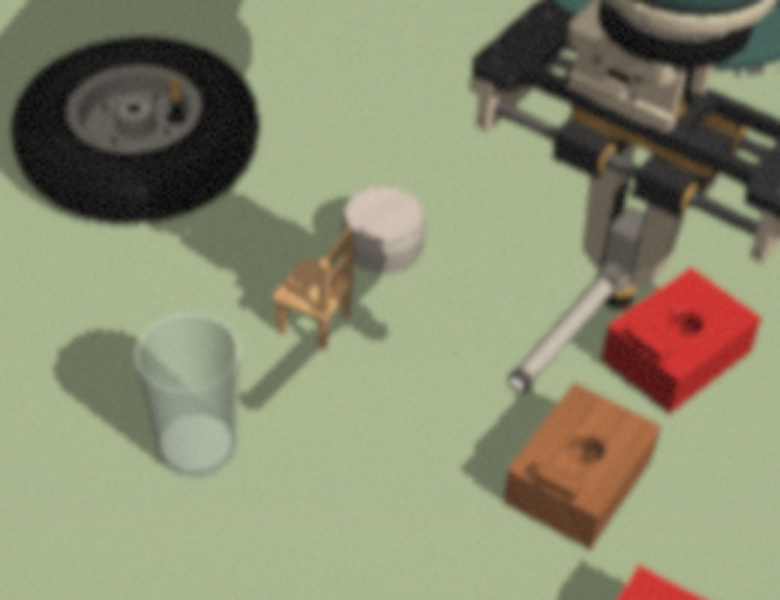

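```bash
cat >> h.py <<'E'
def tri(obs):
    A=[];b=[]
    for P,u,v in obs:
        K=np.array(P['K']);V=np.array(P['view']);M=K@V[:3]
        A+= [u*M[2]-M[0], v*M[2]-M[1]]
    A=np.array(A); A/=np.linalg.norm(A[:,:3],axis=1)[:,None]
    x=np.linalg.lstsq(A[:,:3],-A[:,3],rcond=None)[0]
    return x,[proj(P,x)-[u,v] for P,u,v in obs]
E
python3 - <<'E'
from h import *
S=camera_params('scene');D=camera_params('side')
print('tip',tri([(D,430.5,158.5),(S,257.7,125.3)]))
print('hub',tri([(D,360+369/6,110+275/6),(S,200+133/3,100+107/3)]))
for n,P,u,v in [('side',D,239.,266),('scene',S,200+592/3,100+450/3)]: print('pocket',n,back(P,u,v,38))
E
python3 - <<'E'
import cv2
im=cv2.imread('pics/d5.png'); cv2.imwrite('pics/d5y.png',cv2.resize(im[230:310,190:290],None,fx=6,fy=6,interpolation=cv2.INTER_CUBIC))
im=cv2.imread('pics/s5.png'); cv2.imwrite('pics/s5y.png',cv2.resize(im[90:155,200:295],None,fx=8,fy=8,interpolation=cv2.INTER_CUBIC))
E
```

```text
tip (array([ 457.86507789, -223.60978063,   65.32599467]), [array([-0.00143082,  0.00184922]), array([-0.00096403, -0.00184248])])
hub (array([ 487.93572124, -241.73190562,   44.01592809]), [array([-0.01710861,  0.02226942]), array([-0.01224682, -0.02284061])])
pocket side [553.4802238  220.92320369  38.        ]
pocket scene [555.40089498 224.40686454  38.        ]
```

View pics/d5y.png

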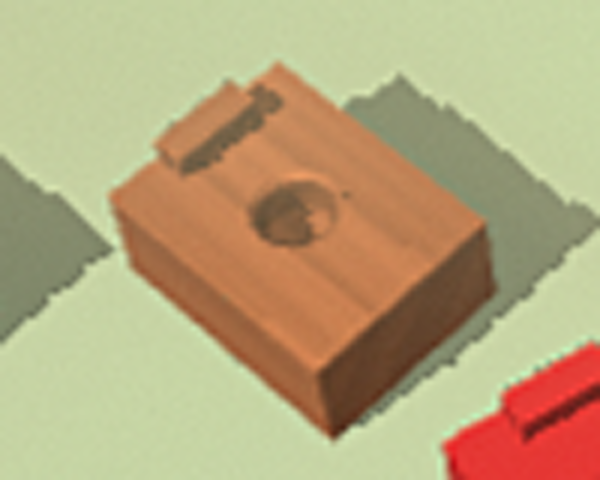

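View pics/s5y.png

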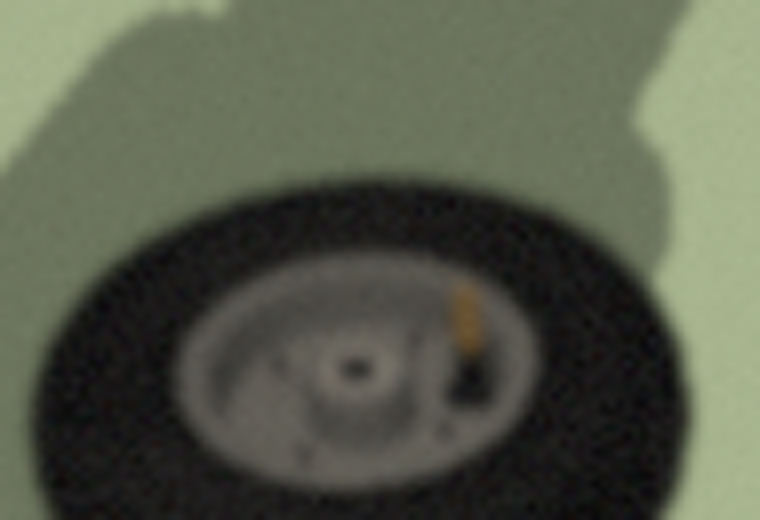

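>>> carry_out --claw '[1.5,1.5,1.5,1.5,1.5,1.5,1.5,1.5,1.5,1.5,1.5,1.5,1.5]' --pt "0 -2.2 -0.5" --pt "0 -4.4 -1" --pt "0 -4.4 -1" --pt "0 -4.4 -1" --pt "0 -4.4 -1" --pt "0 -4.4 -1" --pt "0 -4.4 -1" --pt "0 -4.4 -1" --pt "0 -4.4 -1" --pt "0 -4.4 -1" --pt "0 -2.2 -0.5" --pt "0 0 0" --pt "0 0 0" --roll '[0,0,0,0,0,0,0,0,0,0,0,0,0]'

```text
time: 8.52
tcp_pos: [458.0, -221.1, 208.0]
eef_rot: [0.707, -0.001, 0.707, 0.002]
force: [-0.2, 0.2, -1.4]
finger_gap: 0.192
```

```bash
python3 - <<'E'
from h import *
o=get_obs(); print(o['tcp_pos'],o['force'],o['finger_gap'],o['q'])
snap('wrist','w6.png');snap('side','d6.png');snap('scene','s6.png')
print(np.round(camera_params('wrist')['view'],4).tolist())
im=cv2.imread('pics/d6.png'); cv2.imwrite('pics/d6z.png',cv2.resize(im[50:210,340:500],None,fx=3.7,fy=3.7,interpolation=cv2.INTER_CUBIC))
im=cv2.imread('pics/s6.png'); cv2.imwrite('pics/s6z.png',cv2.resize(im[50:200,180:340],None,fx=4,fy=4,interpolation=cv2.INTER_CUBIC))
E
```

```text
[ 457.95483876 -221.10862251  207.97973052] [-0.20051181  0.23754698 -1.41400471] 0.19161401955319673 [-5.00042821e-01 -2.48723612e-01  1.80569562e+00  1.18821430e-04
  1.58563200e+00 -2.07480336e+00]
[[-0.0049, 1.0, 0.0008, 223.0075], [0.9713, 0.0045, 0.2378, -470.1464], [0.2378, 0.0019, -0.9713, 271.5831], [0.0, 0.0, 0.0, 1.0]]
```

View pics/w6.png

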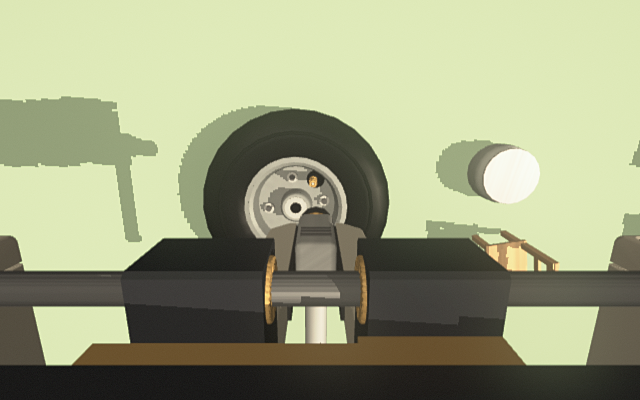

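View pics/d6z.png

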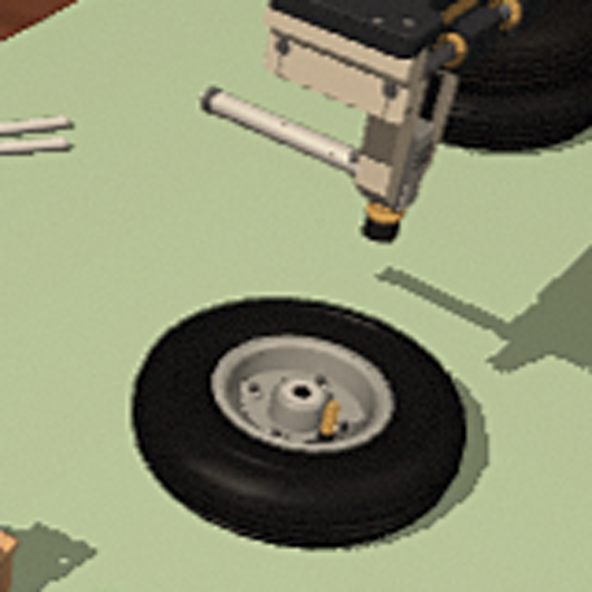

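View pics/s6z.png

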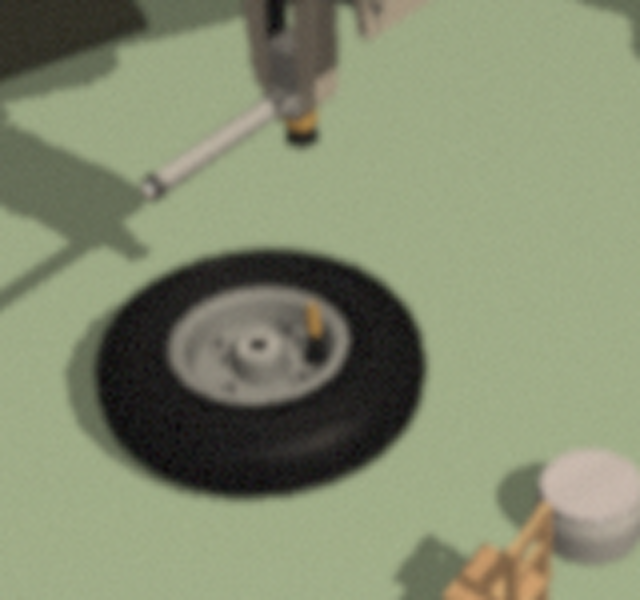

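```bash
python3 - <<'E'
from h import *
im=cv2.imread('pics/w6.png'); cv2.imwrite('pics/w6z.png',cv2.resize(im[145:245,240:380],None,fx=5,fy=5,interpolation=cv2.INTER_CUBIC))
im=cv2.imread('pics/d6.png'); cv2.imwrite('pics/d6y.png',cv2.resize(im[95:175,400:460],None,fx=7,fy=7,interpolation=cv2.INTER_CUBIC))
im=cv2.imread('pics/s6.png'); cv2.imwrite('pics/s6y.png',cv2.resize(im[60:150,220:290],None,fx=6.5,fy=6.5,interpolation=cv2.INTER_CUBIC))
E
```

```text
(no output)
```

View pics/w6z.png

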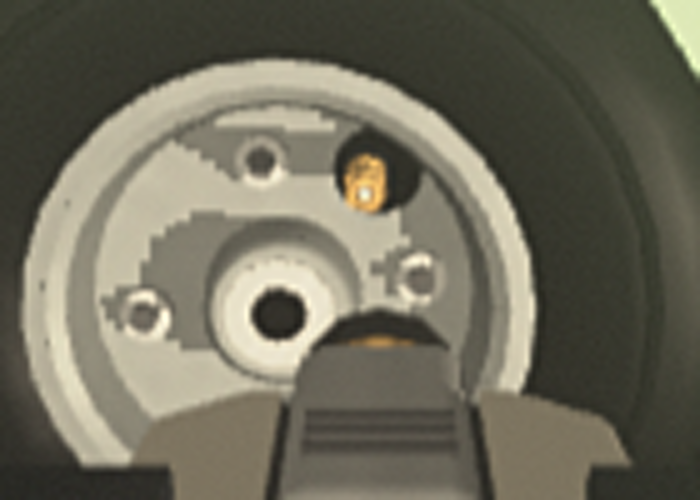

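View pics/d6y.png

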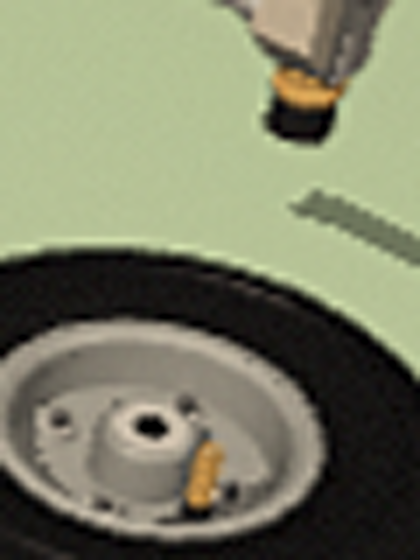

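View pics/s6y.png

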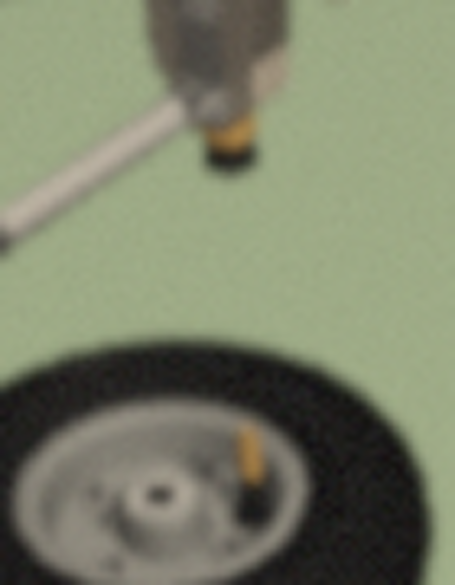

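```bash
python3 - <<'E'
from h import *
W=camera_params('wrist');S=camera_params('scene');D=camera_params('side')
o=[(D,429.7,159.1),(S,258.3,126.8),(W,313,183.6)]
print(tri(o)); print(tri(o[:2])[0]); 
for z in (62,66,70): print(back(W,313,183.6,z))
# mouth predicted and its projection
m=[458,-221.1,181.1]
for P in (D,S,W): print(proj(P,m))
print('side mouth px',400+297/7,95+133/7,'scene',220+230/6.5,60+162/6.5)
print(tri([(D,400+297/7,95+131/7),(S,220+230/6.5,60+161/6.5)]))
E
```

```text
(array([ 459.02944553, -222.52927289,   62.91455573]), [array([-0.18176671,  0.26158942]), array([-0.51096569, -0.28500657]), array([ 0.73920905, -0.54982319])])
[ 458.78335467 -221.65549802   63.37083802]
[ 459.76818615 -223.24486563   62.        ]
[ 458.91817254 -223.22132166   66.        ]
[ 458.06815892 -223.1977777    70.        ]
[442.08385842 112.74867038]
[254.75042636  84.6626785 ]
[315.22712513 221.01304608]
side mouth px 442.42857142857144 114.0 scene 255.3846153846154 84.92307692307692
(array([ 456.51604349, -220.56108702,  180.05313034]), [array([ 0.05196261, -0.07323774]), array([0.03061349, 0.07209986])])
```

>>> carry_out --claw '[1.5,1.5,1.5,1.5,1.5]' --pt "2.5 -0.15 0.15" --pt "3.5 0 0" --pt "3 0 0" --pt "1.1 0 0" --pt "0 0 0" --roll '[0,0,0,0,0]'

```text
time: 9.3
tcp_pos: [459.9, -222.6, 107.7]
eef_rot: [0.707, -0.002, 0.707, 0.002]
force: [-0.5, -0.4, -1.0]
finger_gap: 0.195
```

```bash
python3 - <<'E'
from h import *
o=get_obs(); print(o['tcp_pos'],o['force'],o['finger_gap'],o['eef_rot'])
snap('wrist','w7.png');snap('side','d7.png');snap('scene','s7.png')
im=cv2.imread('pics/w7.png'); a=cv2.resize(im[130:280,245:385],(560,600),interpolation=cv2.INTER_CUBIC);cv2.imwrite('pics/w7z.png',a)
im=cv2.imread('pics/d7.png'); a=cv2.resize(im[115:180,400:465],(520,520),interpolation=cv2.INTER_CUBIC);cv2.imwrite('pics/d7z.png',a)
im=cv2.imread('pics/s7.png'); a=cv2.resize(im[85:150,225:290],(520,520),interpolation=cv2.INTER_CUBIC);cv2.imwrite('pics/s7z.png',a)
E
```

```text
[ 459.94439399 -222.62082946  107.73455486] [-0.48262673 -0.3740696  -0.95140151] 0.19542480823055208 [ 0.70695093 -0.00161266  0.70725852  0.0017812 ]
```

View pics/w7z.png

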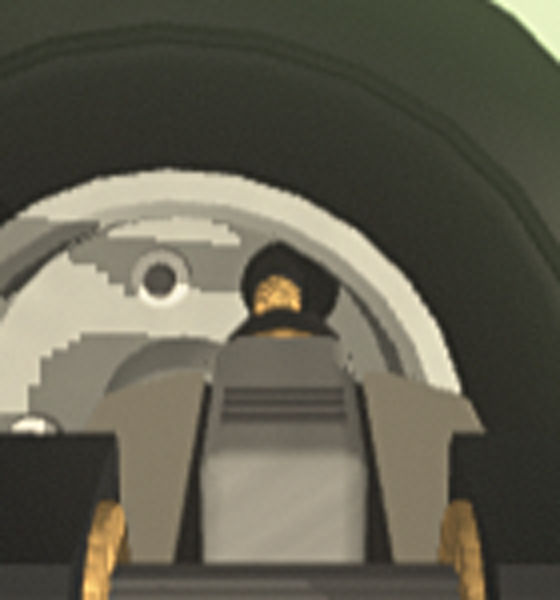

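View pics/d7z.png

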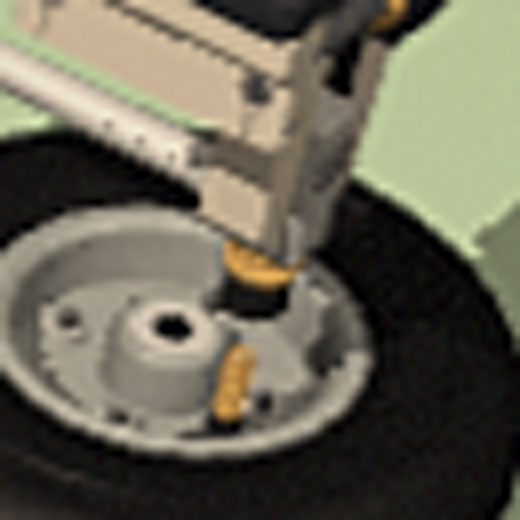

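View pics/s7z.png

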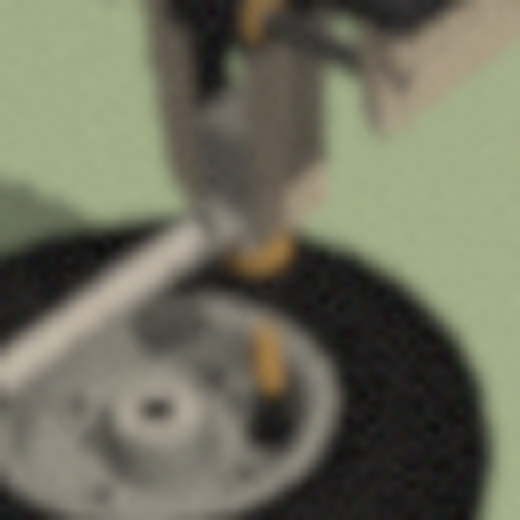

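```bash
python3 - <<'E'
from h import *
W=camera_params('wrist');S=camera_params('scene');D=camera_params('side')
m=np.array([459.9,-222.6,80.8])
for n,P,o in (('side',D,(400,115)),('scene',S,(225,85))):
    z=lambda p:(proj(P,p)-o)*8
    print(n,'mouth',z(m),'band bottom(+6)',z(m+[0,0,8]))
    for t in ([459,-222.6,65],[460,-224,65],[460,-222.5,63],[459,-224,67]): print(t,z(t))
print((proj(W,m)-[245,130])*4)
for t in ([459,-222.6,65],[460,-224,65],[460,-222.5,63],[459,-224,67]): print(t,(proj(W,t)-[245,130])*4)
E
```

```text
side mouth [247.30892819 301.05642865] band bottom(+6) [253.61967478 277.1830274 ]
[459, -222.6, 65] [237.98200403 348.80846359]
[460, -224, 65] [237.69620965 344.61579027]
[460, -222.5, 63] [233.04046587 353.039022  ]
[459, -224, 67] [242.44290058 340.5410271 ]
scene mouth [255.81612901 285.92873527] band bottom(+6) [253.8257854  264.31084405]
[459, -222.6, 65] [261.69610474 326.48432113]
[460, -224, 65] [255.92764555 326.33819954]
[460, -222.5, 63] [260.20516288 333.57472459]
[459, -224, 67] [257.66946115 319.3683446 ]
[286.92380157 361.45718997]
[459, -222.6, 65] [286.62687869 326.09835268]
[460, -224, 65] [278.17237235 331.83143741]
[460, -222.5, 63] [287.15652437 328.3401792 ]
[459, -224, 67] [278.15598826 329.60692992]
```

```bash
python3 - <<'E'
from h import *
W=camera_params('wrist');S=camera_params('scene');D=camera_params('side')
o=[(D,400+235/8,115+348/8),(S,225+257/8,85+330/8)]
print(tri(o)); 
print(tri(o+[(W,245+277.5/4,130+320/4)]));print(tri(o+[(W,245+277.5/4,130+328/4)]))
E
```

```text
(array([ 460.2441411 , -223.44801598,   64.03117109]), [array([ 0.00277311, -0.00358559]), array([0.00187876, 0.00357829])])
(array([ 459.51975183, -224.04396054,   63.30381975]), [array([0.37889084, 0.28074143]), array([ 0.03770259, -0.00774116]), array([0.11242586, 1.52182735])])
(array([ 460.02422642, -223.90160095,   63.63932464]), [array([0.17179591, 0.08391993]), array([-0.06809439,  0.0117344 ]), array([0.32125625, 0.39169097])])
```

>>> carry_out --claw '[1.5,1.5,1.5,1.5,1.5]' --pt "0 -0.12 0" --pt "0.6 0 0" --pt "0.6 0 0" --pt "0.2 0 0" --pt "0 0 0" --roll '[0,0,0,0,0]'

```text
time: 10.07
tcp_pos: [459.8, -224.1, 93.4]
eef_rot: [0.707, -0.001, 0.707, 0.002]
force: [-0.4, -0.6, 0.0]
finger_gap: 0.195
```

```bash
python3 - <<'E'
from h import *
o=get_obs(); print(o['tcp_pos'],o['force'],o['finger_gap'],o['eef_rot'])
snap('wrist','w8.png');snap('side','d8.png');snap('scene','s8.png')
im=cv2.imread('pics/w8.png'); a=cv2.resize(im[160:280,265:365],(500,600),interpolation=cv2.INTER_CUBIC);cv2.imwrite('pics/w8z.png',a)
im=cv2.imread('pics/d8.png'); a=cv2.resize(im[115:180,400:465],(520,520),interpolation=cv2.INTER_CUBIC)
im=cv2.imread('pics/s8.png'); b=cv2.resize(im[85:150,225:260+30],(520,520),interpolation=cv2.INTER_CUBIC);
cv2.imwrite('pics/e8z.png',cv2.resize(np.hstack([a,b]),(800,400)))
E
```

```text
[ 459.77825208 -224.12745958   93.37948147] [-0.40087186 -0.61669843  0.03249402] 0.19534801254478953 [ 0.70695944 -0.00138596  0.70725103  0.00155423]
```

View pics/w8z.png

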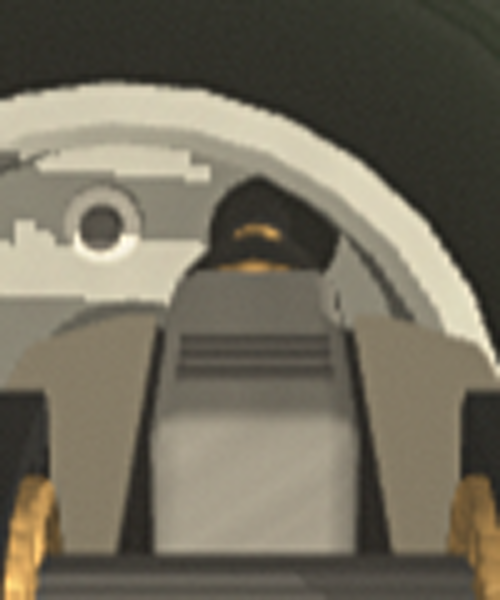

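View pics/e8z.png

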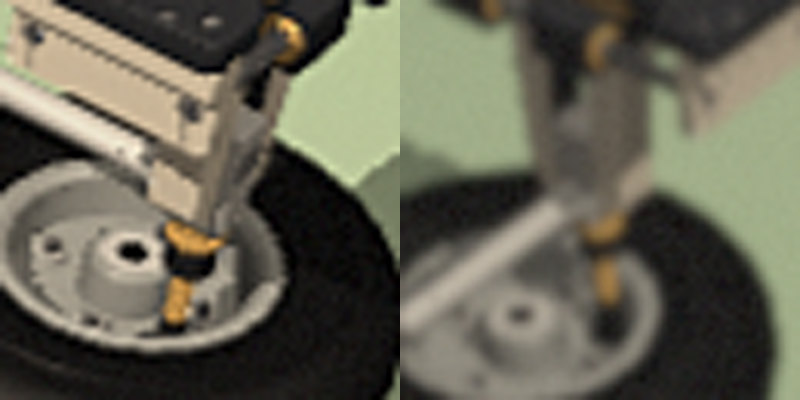

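>>> carry_out --claw '[1.5,1.5,1.5,1.5]' --pt "0.2 0 0" --pt "0.2 0 0" --pt "0.1 0 0" --pt "0 0 0" --roll '[0,0,0,0]'

```text
time: 10.72
tcp_pos: [459.8, -224.1, 88.5]
eef_rot: [0.707, -0.001, 0.707, 0.002]
force: [-0.2, -0.3, -1.3]
finger_gap: 0.194
```

>>> carry_out --claw '[1.5,1.5,1.5]' --pt "0.15 0 0" --pt "0.1 0 0" --pt "0 0 0" --roll '[0,0,0]'

```text
time: 11.1
tcp_pos: [459.8, -224.1, 86.0]
eef_rot: [0.707, -0.001, 0.707, 0.002]
force: [0.1, -0.8, -1.4]
finger_gap: 0.188
```

>>> carry_out --claw '[1.5,1.5,1.5]' --pt "0.1 0 0" --pt "0.1 0 0" --pt "0 0 0" --roll '[0,0,0]'

```text
time: 11.48
tcp_pos: [459.8, -224.1, 84.0]
eef_rot: [0.707, -0.001, 0.707, 0.002]
force: [-0.2, -0.6, -1.0]
finger_gap: 0.191
```

```bash
python3 - <<'E'
from h import *
o=get_obs(); print(o['tcp_pos'],o['force'],o['finger_gap'],o['torque'])
snap('wrist','w9.png');snap('side','d9.png');snap('scene','s9.png')
im=cv2.imread('pics/w9.png'); a=cv2.resize(im[180:260,275:355],(480,480),interpolation=cv2.INTER_CUBIC)
cv2.imwrite('pics/w9z.png',a)
im=cv2.imread('pics/d9.png'); a=cv2.resize(im[115:180,400:465],(520,520),interpolation=cv2.INTER_CUBIC)
im=cv2.imread('pics/s9.png'); b=cv2.resize(im[85:150,225:260+30],(520,520),interpolation=cv2.INTER_CUBIC);
cv2.imwrite('pics/e9z.png',cv2.resize(np.hstack([a,b]),(800,400)))
E
```

```text
[ 459.81439326 -224.14031145   84.01103249] [-0.20336498 -0.56357343 -0.99573341] 0.19116038236516222 [ 0.10671722 -0.01885706  0.02433325]
```

View pics/w9z.png

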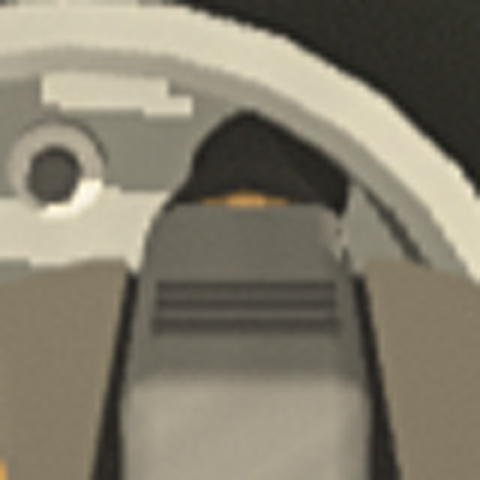

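View pics/e9z.png

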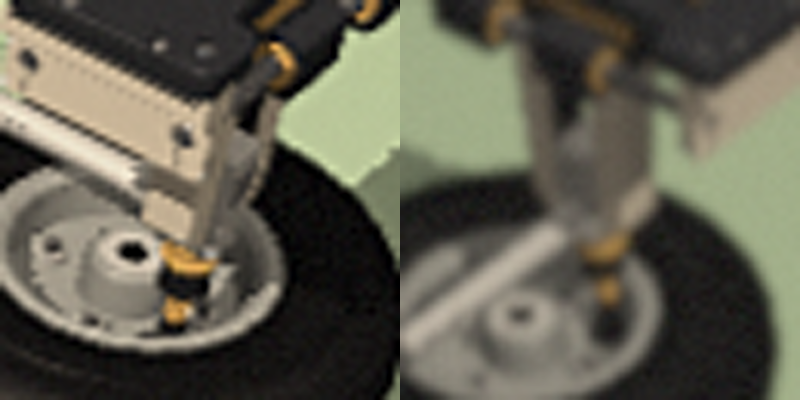

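>>> carry_out --claw '[1.5,1.5,1.5]' --pt "0.1 0 0" --pt "0.1 0 0" --pt "0 0 0" --roll '[0,0,0]'

```text
time: 12.0
tcp_pos: [460.0, -224.2, 82.3]
eef_rot: [0.707, -0.002, 0.707, 0.001]
force: [-0.1, -0.4, 2.1]
finger_gap: 0.191
```

>>> carry_out --claw '[1.5,1.5,1.5]' --pt "0.1 0 0" --pt "0 0 0" --pt "0 0 0" --roll '[0,0,0]'

```text
time: 12.38
tcp_pos: [459.9, -224.2, 81.3]
eef_rot: [0.707, -0.002, 0.707, 0.001]
force: [-0.2, -0.3, 3.5]
finger_gap: 0.187
```

>>> carry_out --claw '[1.5,1.5,1.5]' --pt "0.1 0 0" --pt "0 0 0" --pt "0 0 0" --roll '[0,0,0]'

```text
time: 12.75
tcp_pos: [459.9, -224.2, 80.2]
eef_rot: [0.707, -0.001, 0.707, 0.001]
force: [0.7, 0.0, 3.9]
finger_gap: 0.192
```

>>> carry_out --claw '[1.5,1.5,1.5]' --pt "0.1 0 0" --pt "0 0 0" --pt "0 0 0" --roll '[0,0,0]'

```text
time: 13.12
tcp_pos: [459.9, -224.2, 79.2]
eef_rot: [0.707, -0.002, 0.707, 0.001]
force: [0.1, -0.1, 3.2]
finger_gap: 0.194
```

>>> carry_out --claw '[1.5,1.5,1.5]' --pt "0.05 0 0" --pt "0 0 0" --pt "0 0 0" --roll '[0,0,0]'

```text
time: 13.5
tcp_pos: [460.0, -224.2, 79.0]
eef_rot: [0.707, -0.002, 0.707, 0.001]
force: [-0.5, -0.9, 8.0]
finger_gap: 0.192
```

>>> carry_out --claw '[1.5,1.5,1.5]' --pt "0.05 0 0" --pt "0 0 0" --pt "0 0 0" --roll '[0,0,0]'

```text
time: 13.88
tcp_pos: [460.1, -224.3, 78.9]
eef_rot: [0.707, -0.002, 0.707, 0.001]
force: [-2.4, 0.4, 10.9]
finger_gap: 0.19
```

```bash
python3 - <<'E'
from h import *
for i in range(3):
    o=get_obs(); print(o['tcp_pos'],o['force'],o['finger_gap'],o['torque'])
    if i==0: snap('side','d10.png')
    if i==1: snap('scene','s10.png')
im=cv2.imread('pics/d10.png'); a=cv2.resize(im[95:185,365:475],None,fx=6,fy=6,interpolation=cv2.INTER_CUBIC);cv2.imwrite('pics/d10z.png',a)
im=cv2.imread('pics/s10.png'); a=cv2.resize(im[70:180,180:300],None,fx=5,fy=5,interpolation=cv2.INTER_CUBIC);cv2.imwrite('pics/s10z.png',a)
E
```

```text
[ 460.13053902 -224.29619445   78.87441509] [-2.39496893  0.42387498 10.85169125] 0.18963805969579053 [ 0.19026287  0.24822571 -0.01486951]
[ 460.12834569 -224.29859499   78.85515622] [-2.18336554  1.41132509  8.94396291] 0.19138524166874996 [ 0.20723821  0.25736547 -0.02603479]
[ 460.1413904  -224.30030943   78.88725372] [-0.47363478  1.18522142 11.13709503] 0.19135695192839974 [ 0.28555777  0.20519934 -0.00195267]
```

View pics/d10z.png

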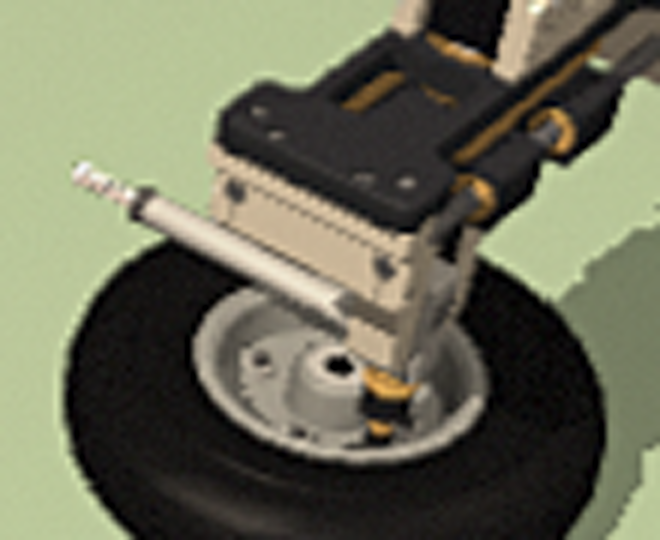

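View pics/s10z.png

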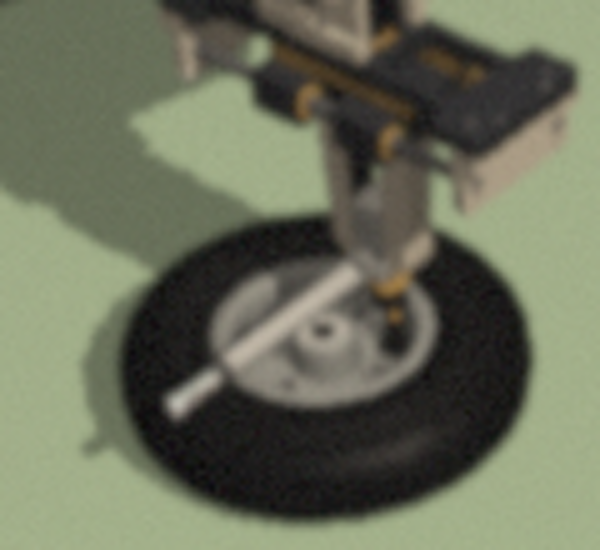

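>>> carry_out --claw '[1.5,1.5,1.5,1.5]' --pt "0.03 0 0" --pt "0 0 0" --pt "0 0 0" --pt "0 0 0" --roll '[0,0,0,0]'

```text
time: 14.48
tcp_pos: [460.2, -224.3, 78.8]
eef_rot: [0.707, -0.002, 0.707, 0.001]
force: [-1.7, 1.2, 13.5]
finger_gap: 0.19
```

```bash
python3 - <<'E'
from h import *
P=camera_params('side');S=camera_params('scene')
m=np.array([460.1,-224.2,84.0])
print('tube tip zoom', (proj(P,m+[114,0.5,0])-[365,95])*6)
for r in (20,25,30,35,40): print(r,(proj(P,m+[114+r,.5,0])-[365,95])*6,(proj(S,m+[114+r,.5,0])-[180,70])*5)
print(get_obs()['force'])
snap('side','d11.png')
im=cv2.imread('pics/d11.png'); a=cv2.resize(im[95:185,365:475],None,fx=6,fy=6,interpolation=cv2.INTER_CUBIC);cv2.imwrite('pics/d11z.png',a)
E
```

```text
tube tip zoom [135.56631041 199.73151056]
20 [ 92.54137772 177.28930285] [180.95060593 398.039862  ]
25 [ 81.92069041 171.74945292] [172.9308506  404.02935352]
30 [ 71.35340362 166.23745719] [164.87223826 410.0478651 ]
35 [ 60.83911563 160.75310614] [156.77448583 416.09560815]
40 [ 50.3774287  155.29619229] [148.63730747 422.17279615]
[-1.65655826  1.20910673 13.52997727]
```

View pics/d11z.png

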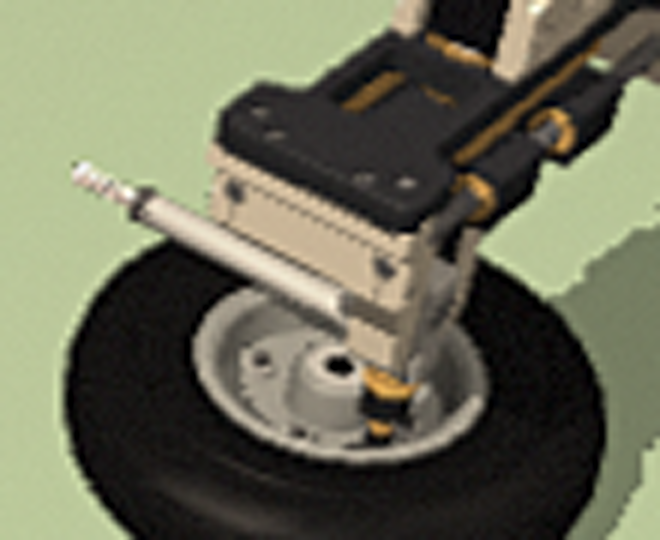

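>>> carry_out --claw '[1.5,1.5,1.5,1.5,1.5,1.5,1.5,1.5,1.5]' --pt "-0.3 0 0" --pt "-0.5 0 0" --pt "-0.5 0 0" --pt "-0.7 0 0" --pt "-1 0 0" --pt "-2 0 0" --pt "-3 0 0" --pt "-4 0 0" --pt "0 0 0" --roll '[0,0,0,0,0,0,0,0,0]'

```text
time: 15.65
tcp_pos: [460.9, -224.7, 202.2]
eef_rot: [0.709, -0.002, 0.705, 0.001]
force: [0.8, -0.0, -1.4]
finger_gap: 0.19
```

```bash
python3 - <<'E'
from h import *
o=get_obs(); print(o['tcp_pos'],o['force'],o['finger_gap'])
snap('side','d12.png');snap('wrist','w12.png')
im=cv2.imread('pics/d12.png'); a=cv2.resize(im[40:200,350:490],None,fx=3.7,fy=3.7,interpolation=cv2.INTER_CUBIC);cv2.imwrite('pics/d12z.png',a)
E
```

```text
[ 460.87486133 -224.68994735  202.2281385 ] [ 7.99396923e-01 -6.40844713e-04 -1.41935489e+00] 0.18969109582442867
```

View pics/d12z.png

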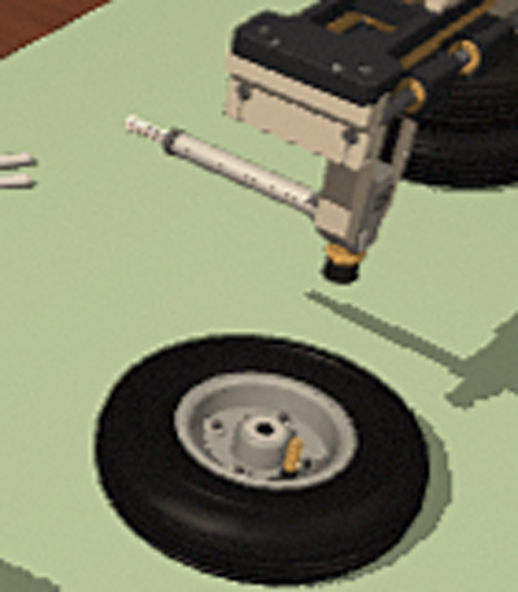

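View pics/w12.png

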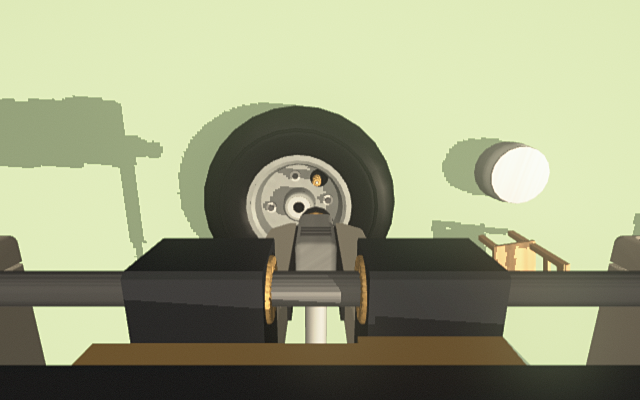

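>>> carry_out --claw '[1.5,1.5,1.5,1.5,1.5,1.5,1.5,1.5,1.5,1.5,1.5,1.5,1.5,1.5]' --pt "0 2.2 0.5" --pt "0 4.4 0.9" --pt "0 4.4 0.9" --pt "0 4.4 0.9" --pt "0 4.4 1" --pt "0 4.4 1" --pt "0 4.4 1" --pt "0 4.4 1" --pt "0 4.4 1" --pt "0 4.4 1" --pt "0 2.2 0.4" --pt "0 0.3 0" --pt "0 0 0" --pt "0 0 0" --roll '[0,0,0,0,0,0,0,0,0,0,0,0,0,0]'

```text
time: 17.5
tcp_pos: [554.0, 218.2, 198.0]
eef_rot: [0.707, -0.001, 0.707, 0.001]
force: [-0.1, 1.1, -0.9]
finger_gap: 0.196
```

```bash
python3 - <<'E'
from h import *
o=get_obs(); print(o['tcp_pos'],o['force'],o['finger_gap'],o['eef_rot'])
snap('side','d13.png');snap('wrist','w13.png')
im=cv2.imread('pics/w13.png'); a=cv2.resize(im[110:260,245:385],None,fx=4,fy=4,interpolation=cv2.INTER_CUBIC);cv2.imwrite('pics/w13z.png',a)
E
```

```text
[553.97481098 218.20440121 197.95868919] [-0.08703472  1.13573527 -0.93091685] 0.19556904035727016 [ 0.70715171 -0.00116351  0.70706007  0.00107713]
```

View pics/d13.png

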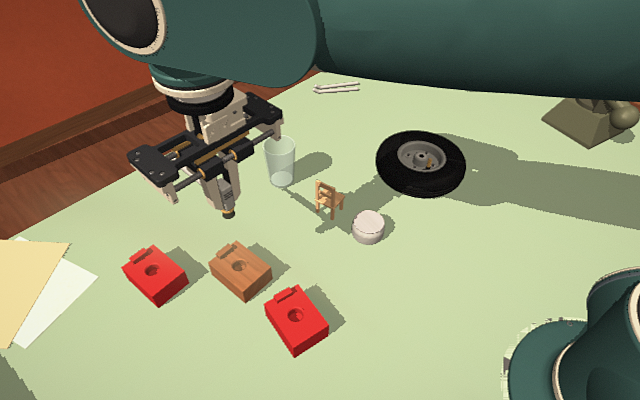

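View pics/w13z.png

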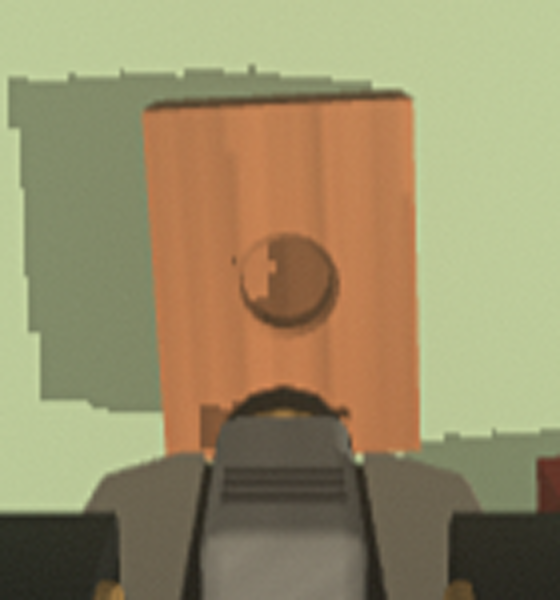

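```bash
python3 - <<'E'
from h import *
print(back(camera_params('wrist'),245+288/4,110+283/4,38))
E
```

```text
[555.37425489 219.81310016  38.        ]
```

>>> carry_out --claw '[1.5,1.5,1.5,1.5,1.5,1.5]' --pt "2.5 0.1 0.22" --pt "4 0 0" --pt "3.5 0 0" --pt "2 0 0" --pt "0.6 0 0" --pt "0 0 0" --roll '[0,0,0,0,0,0]'

```text
time: 18.35
tcp_pos: [556.6, 220.3, 72.7]
eef_rot: [0.707, -0.001, 0.707, 0.002]
force: [0.7, 0.8, 0.0]
finger_gap: 0.188
```

```bash
python3 - <<'E'
from h import *
o=get_obs(); print(o['tcp_pos'],o['force'],o['finger_gap'],o['eef_rot'])
snap('side','d14.png');snap('wrist','w14.png')
im=cv2.imread('pics/w14.png'); a=cv2.resize(im[140:280,245:385],None,fx=3,fy=3,interpolation=cv2.INTER_CUBIC)
im=cv2.imread('pics/d14.png'); b=cv2.resize(im[215:295,195:275],(420,420),interpolation=cv2.INTER_CUBIC);cv2.imwrite('pics/w14z.png',cv2.resize(np.hstack([a,b]),(800,400)))
E
```

```text
[556.5982992  220.26020118  72.68536188] [0.70966611 0.79703946 0.02201527] 0.18765884339797717 [ 0.707379   -0.00132011  0.7068316   0.0015161 ]
```

View pics/w14z.png

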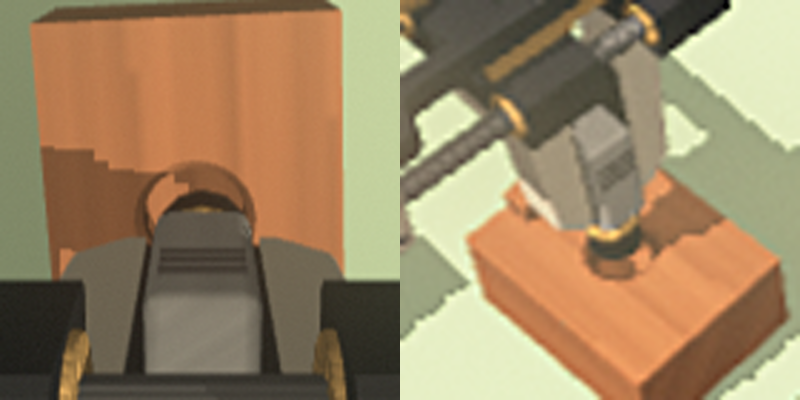

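>>> carry_out --claw '[1.5,1.5,1.5,1.5,1.5]' --pt "0.2 -0.1 0" --pt "0.4 0 0" --pt "0.3 0 0" --pt "0.3 0 0" --pt "0 0 0" --roll '[0,0,0,0,0]'

```text
time: 19.08
tcp_pos: [556.1, 219.2, 59.5]
eef_rot: [0.707, -0.002, 0.707, 0.001]
force: [0.3, 0.2, -1.1]
finger_gap: 0.191
```

>>> carry_out --claw '[1.5,1.5,1.5,1.5]' --pt "0.3 0 0" --pt "0.3 0 0" --pt "0.2 0 0" --pt "0 0 0" --roll '[0,0,0,0]'

```text
time: 19.58
tcp_pos: [556.1, 219.2, 51.6]
eef_rot: [0.707, -0.002, 0.707, 0.001]
force: [-0.3, 0.8, -0.5]
finger_gap: 0.194
```

>>> carry_out --claw '[1.5,1.5,1.5]' --pt "0.1 0 0" --pt "0.05 0 0" --pt "0 0 0" --roll '[0,0,0]'

```text
time: 19.95
tcp_pos: [556.2, 219.3, 50.3]
eef_rot: [0.707, -0.001, 0.707, 0.001]
force: [-0.7, 0.5, -0.8]
finger_gap: 0.189
```

>>> carry_out --claw '[1.5,1.5,1.5]' --pt "0.08 0 0" --pt "0 0 0" --pt "0 0 0" --roll '[0,0,0]'

```text
time: 20.32
tcp_pos: [556.2, 219.2, 49.5]
eef_rot: [0.707, -0.001, 0.707, 0.001]
force: [0.0, -0.4, -0.7]
finger_gap: 0.193
```

>>> carry_out --claw '[1.5,1.5,1.5]' --pt "0.07 0 0" --pt "0 0 0" --pt "0 0 0" --roll '[0,0,0]'

```text
time: 20.7
tcp_pos: [556.3, 219.3, 48.9]
eef_rot: [0.707, -0.001, 0.707, 0.001]
force: [-0.1, -0.4, 0.6]
finger_gap: 0.19
```

>>> carry_out --claw '[1.5,1.5,1.9,2.1,2.4,2.8,3.4,4.2,5,5]' --pt "0.03 0 0" --pt "0 0 0" --pt "0 0 0" --pt "0 0 0" --pt "0 0 0" --pt "0 0 0" --pt "0 0 0" --pt "0 0 0" --pt "0 0 0" --pt "0 0 0" --roll '[0,0,0,0,0,0,0,0,0,0]' --grip_force 5

```text
time: 21.95
tcp_pos: [556.2, 219.2, 48.6]
eef_rot: [0.707, -0.001, 0.707, 0.001]
force: [0.3, 0.1, 0.4]
finger_gap: 0.536
```

```bash
python3 - <<'E'
from h import *
o=get_obs(); print(o['tcp_pos'],o['force'],o['finger_gap'],o['eef_rot'])
snap('side','d15.png');snap('wrist','w15.png')
im=cv2.imread('pics/w15.png'); a=cv2.resize(im[130:270,245:385],None,fx=3,fy=3,interpolation=cv2.INTER_CUBIC)
im=cv2.imread('pics/d15.png'); b=cv2.resize(im[195:295,175:275],(420,420),interpolation=cv2.INTER_CUBIC);cv2.imwrite('pics/w15z.png',cv2.resize(np.hstack([a,b]),(800,400)))
E
```

```text
[556.22173186 219.24330993  48.55301396] [0.30512896 0.09666068 0.4460394 ] 0.5355033485685003 [ 0.70710029 -0.00147184  0.70711018  0.0014845 ]
```

View pics/w15z.png

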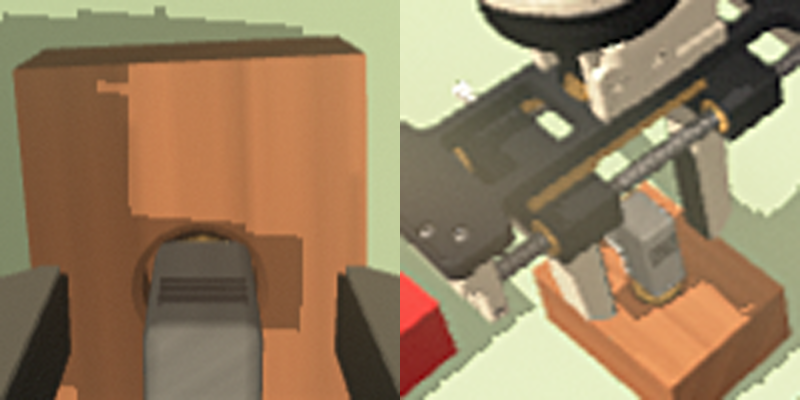

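>>> carry_out --claw '[5,5,5,5,5,5,5]' --pt "-1 0 0" --pt "-2 0 0" --pt "-3 0 0" --pt "-4 0 0" --pt "-4 0 0" --pt "-4 0 0" --pt "0 0 0" --roll '[0,0,0,0,0,0,0]'

```text
time: 22.92
tcp_pos: [557.1, 219.6, 233.8]
eef_rot: [0.709, -0.001, 0.705, 0.002]
force: [0.6, -0.1, 0.2]
finger_gap: 0.537
```

```bash
python3 - <<'E'
from h import *
o=get_obs(); print(o['time'],o['tcp_pos'],o['force'])
snap('side','d16.png');snap('scene','s16.png')
im=cv2.imread('pics/d16.png'); b=cv2.resize(im[195:305,170:280],(500,500),interpolation=cv2.INTER_CUBIC)
im=cv2.imread('pics/s16.png'); a=cv2.resize(im[200:310,330:440],(500,500),interpolation=cv2.INTER_CUBIC)
cv2.imwrite('pics/d16z.png',cv2.resize(np.hstack([b,a]),(800,400)))
E
```

```text
22.925 [557.12049663 219.56664331 233.81513379] [ 0.58816279 -0.11813785  0.2272002 ]
```

View pics/d16z.png

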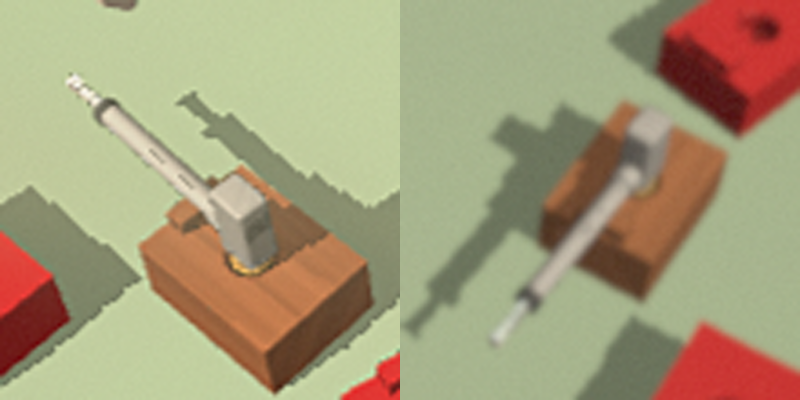

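View pics/d16.png

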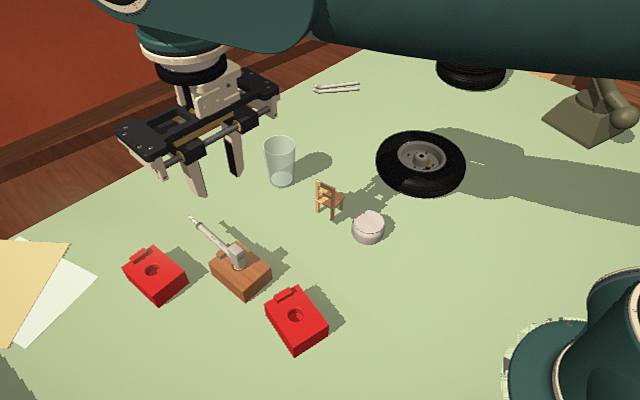

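The gauge is seated in the holder pocket with its rod out. The other things stand where they were and the gripper is clear, so I am handing in.

```bash
python3 -c "
from rig import *
print(close_job())"
```

```text
the job is handed in; nothing more can be done
None
```

The tyre check is done and handed in. The last move ended at about 23 s of the 67 s allowed; no verdict came back.

- **Pressing on the valve:** I took the gauge from the wooden holder and lowered it squarely onto the valve. The sprung pin began to push back at a TCP height of about 82–83 mm, and it felt hard at about 79 mm. I pressed to about 13.5 N on the wrist reading, inside the 8–15 N seating range, with at most 2.5 N sideways.
- **Rod:** It came out roughly 28–30 mm, estimated from the side camera. It did not move further on the last slight press, so I took the gauge as fully home.
- **Putting it back:** I stood the gauge in the pocket and let go with the TCP within half a millimetre of its height when I gripped it. I then raised the gripper about 185 mm clear.
- **Last pictures:** The gauge stands upright with its tube on the rest and the rod still out. The wheel, tumbler, chair, tin and red holders look where they were at the start.

The rod joint and the valve pin cannot be read directly, so "fully home" rests on the hard stop, the force and the pictures. No check failed. The cameras disagreed by 1–3 mm on the valve and pocket positions, and I settled that with close-up views before contact.

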